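Index the battery test carousel and load a pack

TASK

Turn the test carousel anticlockwise (seen from above), click by click, resting a moment on the click before the wanted one so as not to overrun, until the first empty nest behind the round dummy and the two packs, three clicks on from the dummy, rests at the loading apron, and let go. Then lift the tall pack out of the rack, stand it on the rubber mat and let go, take it again across its thin sides and lower it (do not drop it) fully into that nest. Finally turn the carousel one click more in the same direction so that the pack stands in front of the test pillar; never turn past the wanted click, and leave the other things where they are.

Things in the scene. Friction and masses are not known exactly. Their poses are not given: they have to be found in the camera images.
- stand: Fixed grey round base (300 mm dia, 26 mm high). Origin on the carousel's vertical axis, on the table. -x points at the loading apron, a 90 mm wide block sticking out to 208 mm from the axis. The test pillar (100 mm high, 190 to 240 mm from the axis) is 60 deg further anticlockwise, in direction (-0.5, -0.87). Seen here, nest k lies in direction 180 deg - 60 deg * k + carousel angle.
- carousel (a joint): Angle of the aluminium carousel, rad, anticlockwise from above; range -1.6 to 5.8. A spring roller holds it at clicks every 1.047 rad (0, 1.047, 2.094...); let go within 0.35 of a click it settles there in under 1 s; turning takes under 0.5 N m. Starts at click 0 or 1. At click k nest k is at the apron: the wanted nest 3 at 3.142, and at the test pillar at 4.189.
- dummy (a point): Centre of the fixed round steel dummy (36 mm dia, 100 mm high, z = 60 to 160 mm) in nest 0 of the carousel, a disc 330 mm dia with its top at z = 60 mm and six nests at 105 mm from the axis. Nests 1 and 2 (the next to reach the apron) hold fixed packs as tall as the dummy; nests 3, 4, 5 are empty.
- post (a point): Handle for turning the carousel: middle (z = 105 mm) of the upright round steel post, 16 mm dia, z = 60 to 150 mm, 153 mm from the axis, half-way between nests 0 and 5. Six such posts, all alike, stand 60 deg apart, one between each two nests; at any click, two stand 30 deg either side of the apron's middle.
- nest (a point): Where the pack's centre belongs in nest 3, 50 mm above the nest floor (z = 60 mm); turns with the carousel. x is radially outward. The pack's 36 mm side goes along x (between lips 44 mm apart, to z = 70 mm), its 62 mm side along y (between cheeks 70 mm apart, 5 mm thick, 34 mm long, to z = 145 mm): hold it by its broad faces, one finger towards the axis, one outward. Top when loaded: z = 160 mm.
- pack_center (a point): Centre of the tall black battery pack, an upright block 62 mm (x) by 36 mm (y) by 100 mm (z), about 0.45 kg; this point is half-way up. It stands upright in one of the rack's three slots; the two others hold a shorter pack (66 mm) and a canister.
- rack: Fixed grey rack, 84 mm (x) by 152 mm (y), origin at the centre of its underside, floor at z = 12 mm. Three slots at y = -49, 0, +49 mm, 44 mm wide, between walls to z = 97 mm; lips to z = 20 mm in front and behind. The pack's 62 mm side lies along the rack's x: it can be held only by its narrow faces, which look to the rack's -x and +x. Its top is at z = 112 mm.
- mat: Fixed rubber mat, 90 mm square, 3 mm thick, origin at the centre of its underside.
- short_pack: Shorter black pack, 62 x 36 x 66 mm, in the rack; stays there. Origin under its centre.
- canister: Round aluminium canister, 38 mm dia, 92 mm high, in the rack; stays there. Origin under its centre.
- screwdriver: Loose screwdriver on the bench, 190 mm long; bystander.
- wrench: Loose wrench on the bench, 180 mm long; bystander.
- tape: Loose roll, 100 mm dia, 30 mm high; bystander.
- bottle: White bottle, 60 mm dia, 170 mm high; bystander.
- mug: White mug, 80 mm dia, 95 mm high; bystander.
- carton: Cardboard box, 110 x 150 x 80 mm; bystander.
Not all that is in view belongs to the job. Leave any purple look-alike of the part that bears pack_center alone.

How it is judged:
On the way, in this order (a step that is already met when the one before it is completed fails the run):
1. the carousel rests at click 2, the one before the wanted one (value of joint carousel between 1.9744 and 2.2144 rad and velocity of joint carousel between -0.3 and 0.3 rad/s), for 0.15 s.
2. the wanted nest (click 3) rests at the apron, carousel let go (value of joint carousel between 3.02159 and 3.26159 rad and contact force between the fingers and carousel below 0.05 N and contact force between the fingers and pack below 0.05 N and velocity of joint carousel between -0.2 and 0.2 rad/s), for 0.2 s.
3. the tall pack stands on the mat, let go (horizontal distance between pack_center and mat below 0.045 m and height (world z) of pack_center below 0.06 m and angle between pack_center's own z axis and vertical below 0.1 rad and contact force between the fingers and pack below 0.05 N), for 0.1 s.
4. the pack is seated in the nest at the apron (click 3), let go (value of joint carousel between 3.02159 and 3.26159 rad and horizontal distance between pack_center and nest below 0.01 m and z of pack_center in the frame of nest between -0.008 and 0.008 m and angle between pack_center's own z axis and vertical below 0.12 rad and contact force between the fingers and pack below 0.05 N), for 0.1 s.
At the end, for the whole second after the job is handed in: The carousel rests on click 4 (4.189 rad within 0.12), let go, with the tall pack standing in nest 3: within 10 mm sideways and 8 mm in height of its place, upright within 0.12 rad, at rest (value of joint carousel between 4.06879 and 4.30879 rad and horizontal distance between pack_center and nest below 0.01 m and z of pack_center in the frame of nest between -0.008 and 0.008 m and angle between pack_center's own z axis and vertical below 0.12 rad and contact force between the fingers and carousel below 0.05 N and contact force between the fingers and pack below 0.05 N and velocity of joint carousel between -0.1 and 0.1 rad/s and linear speed of pack below 0.03 m/s); the robot touches nothing.
It fails at once if carousel turned past the loading click before the pack is in the nest (value of joint carousel above 3.79086 rad and distance between pack_center and nest above 0.03 m).
It fails at once if carousel turned past the test click (value of joint carousel above 4.76475 rad).
It fails at once if the pack is tipped over (angle between pack_center's own z axis and vertical above 0.7 rad).
It fails at once if the pack is let fall into the nest (unheld, over 10 mm above its seat and faster than 0.3 m/s) (horizontal distance between pack_center and nest below 0.02 m and z of pack_center in the frame of nest above 0.01 m and contact force between the fingers and pack below 0.05 N and linear speed of pack above 0.3 m/s).
It fails at once if another thing is moved by more than 40 mm (distance of any of short_pack, canister, screwdriver, wrench, tape, bottle, mug, carton from where it was at the start of the episode above 0.04 m).
It also fails if it takes over 72 s, if anything falls off the work surface, if the arm or the gripper's body presses on something with over 40 N, if the wrist force passes 120 N, or if a joint passes its speed limit or range.

ROBOT

A 7-joint arm with a two-finger parallel gripper is mounted at the origin on the work surface. World frame = base frame: x ahead of the robot, y to its left, z up, the work surface at z = 0. Lengths are in m, angles in rad, forces in N, time in s.
With the tool pointing down it reaches from about 0.425 to 0.925 m from the base axis. Payload 6.8 kg.
Tool frame: the origin (TCP) lies midway between the tips of the shut fingers; the grasp point (between the pads) lies 19 mm behind it; z points along the fingers, y is the direction in which the jaws open and shut (so a half turn about z gives the same grasp; the last joint's range is limited). The gripper opens to 85 mm and grips with 20 to 120 N. Pads are 22 mm wide; open, the fingers measure 114 mm over their backs; the gripper's body (76 mm by 85 mm) begins 54 mm behind the grasp point. The pads swing forward as they close: fully open they stand 13 mm farther back than shut.
Start: joints at [1.115, 0.477, 0.022, 1.555, -0.011, 1.109, -0.083], TCP at [0.23, -0.635, 0.231] pointing down, gripper open.
Joint ranges: [-2.96, 2.96], [-0.34, 2.1], [-1.41, 1.46], [0.24, 2.44], [-1.37, 4.51], [0.17, 1.92], [-2.96, 2.96]. Speed limits (rad/s): [2.39, 2.39, 3.14, 3.14, 3.14, 3.14, 3.14].

INTERFACE

Orientations are given as a unit quaternion [w, x, y, z].
In Python, from station import readout, eyes, ticket gives the robot as it stands. The module is installed in compiled form; this text tells all that it offers.
- The arm moves only by the shell command python3 -m crank 'ROWS' [FORCE]. ROWS is JSON, a list of rows, each an object of numbers: "jaw": the opening in per cent of the stroke, from 0 (shut) to 100 (fully open); "x", "y", "z": the shift along the tool's x, y, z in mm; "ax", "ay", "az": the turn, a rotation vector about the tool's x, y, z in degrees. In form: [{"jaw": .., "x": .., "y": .., "z": .., "ax": .., "ay": .., "az": ..}, ...]. A call has 1 to 12 rows; each row shifts and turns the commanded pose from where the row before left it, along the tool's axes as they then stand; what a row does not reach is not made up. A row lasts 1/8 s, in which the tool goes at most 62.5 mm and 10.7 degrees, less where a joint would pass 70% of its speed; a pose out of reach is approached as far as the arm can. A call with a gripper value outside its range is refused whole. The fingers move at their own pace and stop on an object; FORCE is the grip in N (left out, the last holds). Time passes only in rows, so rows that do not move let the fingers close. It gives the time, the measured TCP pose, the force and the opening at its end, in the units of the state.
- readout.get_obs(): the state, without advancing time (a new reading comes with each control period).
- eyes.read_camera(name): name is "side" or "top" or "wrist"; returns (picture, depth): 420x560x3 uint8, red, green, blue; 420x560 float32, m along the optical axis (not along the pixel's ray), 0 where there is no reading.
- eyes.calibration(name): a dict with "fx", "fy", "cx", "cy" (pixels), "R" (3x3) and "t" (3): a world point X has camera coordinates R X + t. Camera axes: x right, y down, z forward; pixel columns grow to the right and rows downward; lengths in m; the calibration is good to about 2 mm. A picture is of the moment at which its call begins: read the wrist's pose just before it. calibration takes no time and is no camera call; for the wrist camera it gives the pose at the moment of the call.
- ticket.hand_in(): hands the job in, once; it reports no verdict.
The state is a dict: "t": time; "q": joint angles; "joint_vel": joint speeds; "joint_torque": joint torques, N m; "eef_pos": TCP position; "tool_rot": TCP orientation; "contact_force": force on the tool from outside, world axes, zero at the start; "torque": the same for the moment, N m; "gripper_width": opening from 0.0 (shut) to 1.0 (fully open).
Only numpy, scipy, OpenCV 4.12 (cv2) and the standard library are available. Lean on these libraries where they do the work, as an engineer would, in place of code of your own. Each camera call takes 0.05 s, during which the arm holds its last target. There are 200 camera calls.

## Working session

There is one attempt and no reset: what is moved stays moved. The work goes in short steps, Python scripts to look and compute and a shell command to move; the robot and the scene stay as the last step left them, time stands still between calls to the robot, and variables do not carry over. Pictures are saved under pics/ and viewed, about 8 in all and at most 12, crops included, and the job is handed in when it is done.

```bash
mkdir -p pics
cat > h.py <<'E'
import numpy as np, cv2
from station import readout, eyes, ticket
def shot(n):
    c=eyes.calibration(n); p,d=eyes.read_camera(n); return c,p,d
def cloud(c,d):
    v,u=np.mgrid[:d.shape[0],:d.shape[1]]
    P=np.stack([(u-c['cx'])/c['fx']*d,(v-c['cy'])/c['fy']*d,d],-1)
    W=(P-np.array(c['t']).ravel())@np.array(c['R']); W[d<=0]=np.nan
    return W
def save(n,p): cv2.imwrite('pics/'+n+'.png',cv2.cvtColor(p,cv2.COLOR_RGB2BGR))
E
python3 - <<'E'
from h import *
o=readout.get_obs(); print({k:np.round(v,3).tolist() for k,v in o.items()})
c,p,d=shot('top'); save('top',p); np.savez('top.npz',p=p,W=cloud(c,d))
print(c)
c2,p2,d2=shot('side'); save('side',p2); np.savez('side.npz',p=p2,W=cloud(c2,d2))
E
```

```text
{'t': 0.0, 'q': [1.115, 0.478, 0.022, 1.556, -0.011, 1.109, -0.083], 'joint_vel': [-0.001, -0.0, -0.003, -0.001, -0.0, -0.002, -0.0], 'joint_torque': [0.0, -59.644, 1.608, -28.12, 0.012, 0.009, 0.0], 'eef_pos': [0.23, -0.634, 0.23], 'tool_rot': [-0.001, 0.985, 0.173, -0.0], 'contact_force': [-0.089, -0.166, -0.567], 'torque': [0.032, -0.001, -0.017], 'gripper_width': 1.001}
{'fx': 411.3884097874879, 'fy': 411.3884097874879, 'cx': 278.27173344163833, 'cy': 210.96898112953116, 'R': array([[ 0.02569411, -0.99965587,  0.00528713],
       [-0.99227724, -0.02614576, -0.12125292],
       [ 0.12134943, -0.00213082, -0.99260756]]), 't': array([-0.06656251,  0.55199324,  1.05117375])}
```

View pics/top.png

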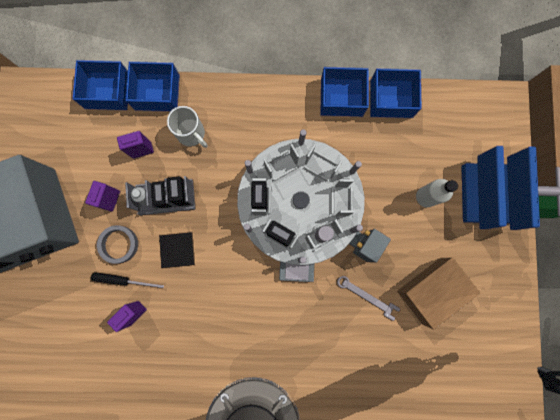

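View pics/side.png

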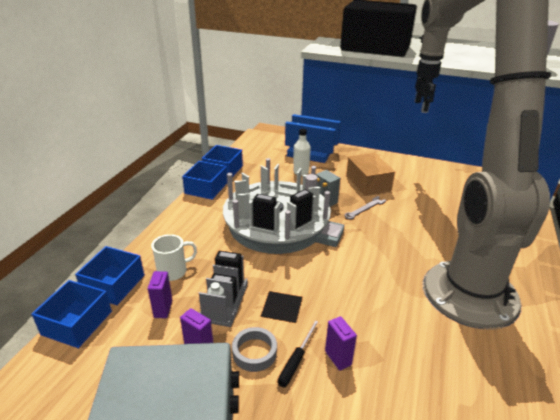

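The top view shows the carousel at about (300,200), apron (297,270), dummy (325,233), packs (280,235) and (259,195), pillar (372,245). The rack is at (160,195), with the canister at (138,195) and two black packs at (157,193) and (175,190). The mat is at (177,250), and there are purple look-alikes at (135,145), (102,195) and (127,316).

Run:
```python
from h import *
z=np.load('top.npz');p=z['p'];W=z['W']
# carousel posts & discs
def comps(lo,hi,x0,x1,y0,y1,mn=4):
    m=((W[...,2]>lo)&(W[...,2]<hi)&(W[...,0]>x0)&(W[...,0]<x1)&(W[...,1]>y0)&(W[...,1]<y1)).astype(np.uint8)
    n,l,s,_=cv2.connectedComponentsWithStats(m)
    for i in range(1,n):
        k=l==i
        if k.sum()>=mn:
            q=W[k]; r=cv2.minAreaRect((q[:,:2]*1000).astype(np.float32))
            print('px',np.round(np.argwhere(k).mean(0)[::-1]).astype(int),k.sum(),'rect',np.round(r[0],1),np.round(r[1],1),round(r[2],1),'z',np.round(np.nanmedian(q[:,2]),3))
def at(u,v): return np.round(W[v,u],3)
for u,v in [(300,200),(297,270),(372,245),(325,233),(280,235),(259,195),(157,193),(175,190),(138,195),(177,250)]: print((u,v),at(u,v))
c=at(300,200)
print('disc');comps(.05,.07,c[0]-.2,c[0]+.2,c[1]-.2,c[1]+.2,150)
print('tops');comps(.141,.175,c[0]-.25,c[0]+.25,c[1]-.25,c[1]+.25)
print('rack>.102');comps(.102,.13,.4,.75,.2,.5)
print('rack walls');comps(.085,.102,.4,.75,.2,.5)
print('72-85');comps(.068,.084,.4,.75,.2,.5)
# mat
m=((p.max(2)<45)&(np.abs(W[...,2])<.012)).astype(np.uint8)
n,l,s,ce=cv2.connectedComponentsWithStats(m)
for i in range(1,n):
    if s[i,4]>300: q=W[l==i]; print('mat',ce[i],s[i,4],cv2.minAreaRect((q[:,:2]*1000).astype(np.float32)))
# crops enlarged
a=cv2.resize(p[170:225,115:215],(600,330),interpolation=cv2.INTER_CUBIC)
b=cv2.resize(p[125:295,225:395],(600,600),interpolation=cv2.INTER_CUBIC)
s=np.load('side.npz')['p'][225:335,190:300]; s=cv2.resize(s,(200,200))
b=cv2.resize(b,(330,330));im=np.hstack([cv2.resize(a,(470,330)),b]);save('crop1',im)
```

```text
(300, 200) [ 0.579 -0.107  0.071]
(297, 270) [ 0.401 -0.105  0.027]
(372, 245) [ 0.467 -0.284  0.101]
(325, 233) [ 0.49  -0.161  0.161]
(280, 235) [ 0.482 -0.057  0.163]
(259, 195) [ 0.574 -0.006  0.165]
(157, 193) [0.585 0.255 0.083]
(175, 190) [0.589 0.203 0.113]
(138, 195) [0.576 0.296 0.103]
(177, 250) [0.445 0.216 0.003]
disc
px [302 199] 9692 rect [ 581.4 -109. ] [326.7 327.4] 64.0 z 0.06
tops
px [303 132] 36 rect [ 733.6 -106.5] [14.2 13.5] 65.9 z 0.15
px [295 150] 31 rect [689.4 -87.9] [32.8  5.6] 30.4 z 0.145
px [311 150] 32 rect [ 690.7 -127.4] [ 5.  34.2] 59.6 z 0.145
px [248 162] 34 rect [654.3  24.3] [13.8 14.6] 51.7 z 0.149
px [268 165] 31 rect [651.  -23.4] [32.4  4.7] 29.8 z 0.145
px [338 165] 30 rect [ 654.2 -192.8] [ 4.7 33.4] 61.6 z 0.145
px [358 164] 39 rect [ 658.5 -239.6] [14.1 13.8] 5.9 z 0.149
px [259 193] 451 rect [583.2  -4.3] [70.8 35.5] 1.6 z 0.16
px [346 180] 28 rect [ 619.6 -212.9] [ 3.8 31. ] 1.8 z 0.145
px [258 210] 28 rect [542.2  -5.1] [ 3.  30.8] 1.3 z 0.146
px [347 210] 28 rect [ 545.3 -214.5] [ 3.1 33.5] 1.8 z 0.145
px [279 232] 449 rect [491.4 -5
[... 1515 characters left out ...]
34.7 208.2] [14.9  1.7] 77.2 z 0.075
px [157 193] 365 rect [587.9 256.6] [63.6 41.3] 6.0 z 0.078
px [130 187] 19 rect [599.5 326.8] [19.7  1.9] 7.4 z 0.076
px [106 197] 70 rect [573.9 387.5] [ 4.8 60.6] 72.1 z 0.076
px [144 189] 5 rect [593.7 288.2] [8.6 1.4] 33.7 z 0.082
px [131 201] 36 rect [566.4 319.4] [36.5  8.5] 6.7 z 0.078
px [143 199] 16 rect [569.4 291.9] [ 6.7 20. ] 47.8 z 0.079
px [170 202] 4 rect [563.  223.6] [5.1 0.4] 3.4 z 0.079
px [175 202] 7 rect [563.9 208.2] [ 1.1 11.7] 9.7 z 0.08
px [ 62 232] 83 rect [483.  489.5] [65.  19.7] 1.2 z 0.076
mat [176.37713139 249.78435306] 997 ((445.573486328125, 218.36184692382812), (85.54556274414062, 86.62352752685547), 7.4709882736206055)
```

View pics/crop1.png

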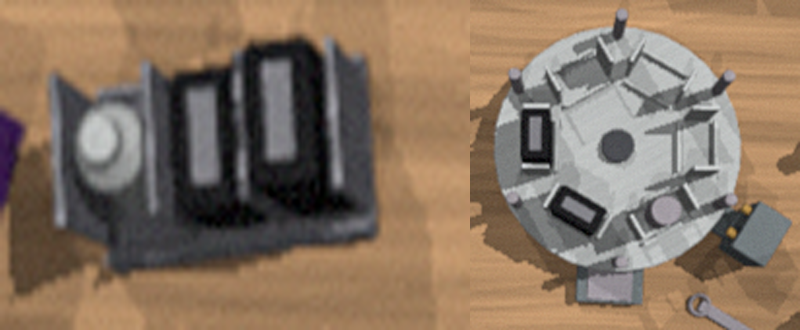

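The tall pack is the right-hand black one: its top measures 0.113 m at px (172,187). The other black one is at 0.078 m (157,193), and the purple ones stand outside the rack. The axis is at about (0.5805, -0.109). The posts seem to be about 30° off a click relative to the apron block, so I'm checking the stand yaw and the angle once more.

Run:
```python
from h import *
c,p,d=shot('top');W=cloud(c,d)
C=np.array([.5805,-.109])
def grp(lo,hi,x0,x1,y0,y1,name,mn=4):
    m=((W[...,2]>lo)&(W[...,2]<hi)&(W[...,0]>x0)&(W[...,0]<x1)&(W[...,1]>y0)&(W[...,1]<y1)).astype(np.uint8)
    n,l,s,_=cv2.connectedComponentsWithStats(m)
    for i in range(1,n):
        q=W[l==i]
        if len(q)>=mn:
            r=cv2.minAreaRect((q[:,:2]*1000).astype(np.float32)); v=np.array(r[0])/1000-C
            print(name,len(q),np.round(r[0],1),np.round(r[1],1),round(r[2],1),'dir',round(np.degrees(np.arctan2(v[1],v[0]))%360,1),'r',round(np.hypot(*v),3),'z',round(float(np.median(q[:,2])),3))
grp(.012,.05,.34,.44,-.2,-.02,'apron',10)
grp(.09,.11,.40,.53,-.36,-.2,'pillar',10)
grp(.147,.155,.4,.76,-.27,.05,'post',10)
grp(.156,.17,.4,.6,-.27,.05,'dummy',10)
```

```text
apron 596 [ 397.7 -104.4] [90.2 47.5] 87.9 dir 178.6 r 0.183 z 0.028
pillar 618 [ 471.7 -287.3] [61.9 70.4] 59.2 dir 238.6 r 0.209 z 0.1
post 32 [ 733.2 -106.2] [14.  13.1] 62.4 dir 1.0 r 0.153 z 0.15
post 27 [654.1  24.5] [12.3 12. ] 1.1 dir 61.1 r 0.152 z 0.15
post 31 [ 658.8 -240.6] [12.4 12.4] 2.8 dir 300.8 r 0.153 z 0.15
post 32 [502.1  21.5] [11.8 14.1] 89.4 dir 121.0 r 0.152 z 0.15
post 35 [ 506.8 -242.4] [13.1 13.7] 46.1 dir 241.1 r 0.152 z 0.15
post 32 [ 428.5 -111. ] [11.7 14. ] 88.5 dir 180.8 r 0.152 z 0.15
dummy 333 [573.6  -4.7] [50.3 35.3] 1.9 dir 93.8 r 0.105 z 0.16
dummy 401 [489.2 -58.3] [61.7 35.8] 61.8 dir 151.0 r 0.104 z 0.16
dummy 181 [ 490.2 -163.2] [34.4 33. ] 46.5 dir 211.0 r 0.105 z 0.16
```

The apron direction is 178.6° and the pillar 238.6°, so the stand yaw is about -1.3° and the carousel angle about 32.3° (0.56 rad). That is between clicks, unlike the description. I'll use the post at direction 300.9°, capture it between the fingers, and move it to 28.7° (click 2).

```bash
python3 -m crank '[{"x":44.8,"y":-18.6},{"x":44.8,"y":-18.6},{"x":44.8,"y":-18.6},{"x":44.8,"y":-18.6},{"x":44.8,"y":-18.6},{"x":44.8,"y":-18.6},{"x":44.8,"y":-18.6},{"x":44.8,"y":-18.6},{"x":44.8,"y":-18.6},{"x":44.8,"y":-18.6},{"x":44.8,"y":-18.6},{"x":44.8,"y":-18.6}]' 30
python3 -m crank '[{"az":9.9},{"az":9.9},{"az":9.9},{"az":9.9},{"az":9.9},{"az":9.9},{"az":9.9},{"az":9.7},{"jaw":100}]'
python3 -c "
from h import *
o=readout.get_obs();print(o['q'],o['eef_pos'],o['tool_rot'])"
```

```text
[ 1.11487943  0.47761188  0.02237087  1.55617331 -0.01150756  1.10925735
 -0.08310373] [ 0.22991394 -0.63419198  0.23056995] [-6.40803171e-04  9.84916677e-01  1.73028042e-01 -1.60985184e-04]schema error: expected keys jaw, x, y, z, ax, ay, az
schema error: expected keys jaw, x, y, z, ax, ay, az
```

```bash
python3 -m crank '[{"jaw":100,"x":44.8,"y":-18.6,"z":0,"ax":0,"ay":0,"az":0},{"jaw":100,"x":44.8,"y":-18.6,"z":0,"ax":0,"ay":0,"az":0},{"jaw":100,"x":44.8,"y":-18.6,"z":0,"ax":0,"ay":0,"az":0},{"jaw":100,"x":44.8,"y":-18.6,"z":0,"ax":0,"ay":0,"az":0},{"jaw":100,"x":44.8,"y":-18.6,"z":0,"ax":0,"ay":0,"az":0},{"jaw":100,"x":44.8,"y":-18.6,"z":0,"ax":0,"ay":0,"az":0},{"jaw":100,"x":44.8,"y":-18.6,"z":0,"ax":0,"ay":0,"az":0},{"jaw":100,"x":44.8,"y":-18.6,"z":0,"ax":0,"ay":0,"az":0},{"jaw":100,"x":44.8,"y":-18.6,"z":0,"ax":0,"ay":0,"az":0},{"jaw":100,"x":44.8,"y":-18.6,"z":0,"ax":0,"ay":0,"az":0},{"jaw":100,"x":44.8,"y":-18.6,"z":0,"ax":0,"ay":0,"az":0},{"jaw":100,"x":44.8,"y":-18.6,"z":0,"ax":0,"ay":0,"az":0}]' 30
python3 -m crank '[{"jaw":100,"x":0,"y":0,"z":0,"ax":0,"ay":0,"az":9.9},{"jaw":100,"x":0,"y":0,"z":0,"ax":0,"ay":0,"az":9.9},{"jaw":100,"x":0,"y":0,"z":0,"ax":0,"ay":0,"az":9.9},{"jaw":100,"x":0,"y":0,"z":0,"ax":0,"ay":0,"az":9.9},{"jaw":100,"x":0,"y":0,"z":0,"ax":0,"ay":0,"az":9.9},{"jaw":100,"x":0,"y":0,"z":0,"ax":0,"ay":0,"az":9.9},{"jaw":100,"x":0,"y":0,"z":0,"ax":0,"ay":0,"az":9.9},{"jaw":100,"x":0,"y":0,"z":0,"ax":0,"ay":0,"az":9.7}]'
cat >> h.py <<'E'
def st():
    o=readout.get_obs(); w,x,y,z=o['tool_rot']
    from scipy.spatial.transform import Rotation as R
    M=R.from_quat([x,y,z,w]).as_matrix()
    print('t',round(float(o['t']),2),'p',np.round(o['eef_pos'],4),'yawx',round(np.degrees(np.arctan2(M[1,0],M[0,0])),1),'zax',np.round(M[:,2],3),'q',np.round(o['q'],2),'F',np.round(o['contact_force'],1),'w',round(float(o['gripper_width']),3))
    return o,M
def togo(tgt,M,p):  # tool-frame shift in mm
    print('shift mm',np.round(M.T@(np.array(tgt)-np.array(p))*1000,1))
E
python3 -c "
from h import *
o,M=st();togo([.6588,-.2406,.11],M,o['eef_pos'])"
```

```text
t: 1.65
eef_pos: [0.6602, -0.2404, 0.2309]
tool_rot: [-0.0, 0.985, 0.173, -0.0]
contact_force: [0.6, -1.3, 0.3]
gripper_width: 1.004
t: 2.65
eef_pos: [0.6592, -0.2414, 0.2309]
tool_rot: [0.0, 0.869, -0.495, -0.0]
contact_force: [-0.4, -0.2, 0.6]
gripper_width: 1.005
t 2.65 p [ 0.6592 -0.2414  0.2309] yawx -59.4 zax [-0.001  0.    -1.   ] q [ 0.14  0.53  0.18  1.49 -0.1   1.13 -2.27] F [-0.4 -0.2  0.6] w 1.005
shift mm [ -0.8  -0.2 120.9]
```

```bash
python3 -m crank '[{"jaw":100,"x":-0.8,"y":0,"z":40,"ax":0,"ay":0,"az":0},{"jaw":100,"x":0,"y":0,"z":40,"ax":0,"ay":0,"az":0},{"jaw":100,"x":0,"y":0,"z":40,"ax":0,"ay":0,"az":0},{"jaw":28,"x":0,"y":0,"z":0,"ax":0,"ay":0,"az":0},{"jaw":28,"x":0,"y":0,"z":0,"ax":0,"ay":0,"az":0},{"jaw":28,"x":0,"y":0,"z":0,"ax":0,"ay":0,"az":0},{"jaw":28,"x":0,"y":0,"z":0,"ax":0,"ay":0,"az":0}]'
python3 -c "
from h import *
o,M=st();c,p,d=shot('top');save('t2',p[110:300,200:400]);"
```

```text
t: 3.52
eef_pos: [0.6599, -0.2412, 0.113]
tool_rot: [-0.0, 0.87, -0.493, 0.001]
contact_force: [-0.2, 0.0, -0.3]
gripper_width: 0.279
t 3.52 p [ 0.6599 -0.2412  0.113 ] yawx -59.1 zax [ 0.003 -0.001 -1.   ] q [ 0.16  0.64  0.16  1.59 -0.12  0.92 -2.25] F [-0.2  0.  -0.3] w 0.279
```

View pics/t2.png

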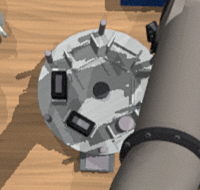

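The crop shows the gripper at the right-hand post, with the packs still at (59,87) and (78,123). No contact force is reading, so I'm starting the arc.

```bash
python3 -m crank '[{"jaw":28,"x":-1.2,"y":-19.4,"z":0,"ax":0,"ay":0,"az":-7.3},{"jaw":28,"x":-1.2,"y":-19.4,"z":0,"ax":0,"ay":0,"az":-7.3},{"jaw":28,"x":-1.2,"y":-19.4,"z":0,"ax":0,"ay":0,"az":-7.3},{"jaw":28,"x":-1.2,"y":-19.4,"z":0,"ax":0,"ay":0,"az":-7.3},{"jaw":28,"x":-1.2,"y":-19.4,"z":0,"ax":0,"ay":0,"az":-7.3},{"jaw":28,"x":-1.2,"y":-19.4,"z":0,"ax":0,"ay":0,"az":-7.3}]'
python3 -c "
from h import *
o,M=st();v=o['eef_pos'][:2]-np.array([.5805,-.109]);print(np.degrees(np.arctan2(v[1],v[0])),np.hypot(*v))"
```

```text
t: 4.32
eef_pos: [0.7277, -0.1537, 0.1119]
tool_rot: [0.002, 0.991, -0.132, 0.0]
contact_force: [-0.5, -5.4, 0.7]
gripper_width: 0.281
t 4.33 p [ 0.7277 -0.1537  0.1119] yawx -15.2 zax [-0.    -0.004 -1.   ] q [ 0.14  0.7  -0.03  1.46  0.03  0.98 -1.73] F [-0.5 -5.4  0.7] w 0.281
-16.90450540458841 0.15380606064603478
```

```bash
python3 -m crank '[{"jaw":28,"x":-1.5,"y":-20,"z":0,"ax":0,"ay":0,"az":-7.4},{"jaw":28,"x":-1.5,"y":-20,"z":0,"ax":0,"ay":0,"az":-7.4},{"jaw":28,"x":-1.4,"y":-20,"z":0,"ax":0,"ay":0,"az":-7.4},{"jaw":28,"x":-1.4,"y":-20,"z":0,"ax":0,"ay":0,"az":-7.4},{"jaw":28,"x":-1.4,"y":-20,"z":0,"ax":0,"ay":0,"az":-7.4},{"jaw":28,"x":-1.4,"y":-20,"z":0,"ax":0,"ay":0,"az":-7.4},{"jaw":28,"x":0,"y":0,"z":0,"ax":0,"ay":0,"az":0},{"jaw":28,"x":0,"y":0,"z":0,"ax":0,"ay":0,"az":0},{"jaw":28,"x":0,"y":0,"z":0,"ax":0,"ay":0,"az":0},{"jaw":28,"x":0,"y":0,"z":0,"ax":0,"ay":0,"az":0}]'
cat >> h.py <<'E'
C=np.array([.5805,-.109])
def car():
    c,p,d=shot('top');W=cloud(c,d)
    m=((W[...,2]>.147)&(W[...,2]<.155)&(np.hypot(W[...,0]-C[0],W[...,1]-C[1])<.2)).astype(np.uint8)
    n,l,s,_=cv2.connectedComponentsWithStats(m)
    for i in range(1,n):
        q=np.median(W[l==i],0)[:2]-C; r=np.hypot(*q)
        if 10<s[i,4]<60 and abs(r-.153)<.006: print('post dir',round(np.degrees(np.arctan2(q[1],q[0]))%360,1),'carousel mod60',round((np.degrees(np.arctan2(q[1],q[0]))+30+1.3)%60,1))
    return p,W
E
python3 -c "
from h import *
o,M=st();v=o['eef_pos'][:2]-C;print(np.degrees(np.arctan2(v[1],v[0])),np.hypot(*v));p,W=car();save('t3',p[110:300,200:400])"
```

```text
t: 5.58
eef_pos: [0.7132, -0.0346, 0.1112]
tool_rot: [0.0, 0.968, 0.251, -0.0]
contact_force: [-0.1, 0.1, 0.2]
gripper_width: 0.278
t 5.58 p [ 0.7132 -0.0346  0.1112] yawx 29.0 zax [ 0. -0. -1.] q [ 0.11  0.67 -0.23  1.53  0.17  0.96 -1.23] F [-0.1  0.1  0.2] w 0.278
29.271373979377252 0.15209961467459732
post dir 328.4 carousel mod60 59.7
post dir 88.4 carousel mod60 59.7
post dir 268.3 carousel mod60 59.6
```

View pics/t3.png

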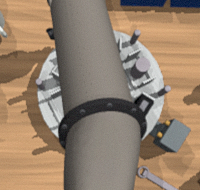

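Click 2 is reached and at rest: the posts read 59.7 mod 60, and the dummy at crop px (140,63) lies at about 299°. One click more.

```bash
python3 -m crank '[{"jaw":28,"x":-1.3,"y":-19.7,"z":0,"ax":0,"ay":0,"az":-7.4},{"jaw":28,"x":-1.3,"y":-19.7,"z":0,"ax":0,"ay":0,"az":-7.4},{"jaw":28,"x":-1.3,"y":-19.7,"z":0,"ax":0,"ay":0,"az":-7.4},{"jaw":28,"x":-1.3,"y":-19.7,"z":0,"ax":0,"ay":0,"az":-7.4},{"jaw":28,"x":-1.3,"y":-19.7,"z":0,"ax":0,"ay":0,"az":-7.4},{"jaw":28,"x":-1.3,"y":-19.7,"z":0,"ax":0,"ay":0,"az":-7.4},{"jaw":28,"x":-1.3,"y":-19.7,"z":0,"ax":0,"ay":0,"az":-7.4},{"jaw":28,"x":-1.3,"y":-19.7,"z":0,"ax":0,"ay":0,"az":-7.4},{"jaw":28,"x":0,"y":0,"z":0,"ax":0,"ay":0,"az":0},{"jaw":28,"x":0,"y":0,"z":0,"ax":0,"ay":0,"az":0},{"jaw":28,"x":0,"y":0,"z":0,"ax":0,"ay":0,"az":0},{"jaw":28,"x":0,"y":0,"z":0,"ax":0,"ay":0,"az":0}]'
python3 -c "
from h import *
o,M=st();v=o['eef_pos'][:2]-C;print(np.degrees(np.arctan2(v[1],v[0])),np.hypot(*v));p,W=car()
print(M.T@np.array([.593,.205,.231]))"
```

```text
t: 7.12
eef_pos: [0.5843, 0.0446, 0.1113]
tool_rot: [0.0, 0.718, 0.696, 0.0]
contact_force: [0.3, -0.3, 0.7]
gripper_width: 0.279
t 7.12 p [0.5843 0.0446 0.1113] yawx 88.3 zax [ 0.  0. -1.] q [ 0.21  0.52 -0.51  1.85  0.33  0.85 -0.5 ] F [ 0.3 -0.3  0.7] w 0.279
88.59809425241528 0.1536208578894232
post dir 28.4 carousel mod60 59.7
post dir 328.5 carousel mod60 59.8
post dir 268.3 carousel mod60 59.6
post dir 208.5 carousel mod60 59.8
[ 0.22277221  0.58662558 -0.23082023]
```

Click 3 holds. I'll let go, lift, and move above the rack for a wrist look.

```bash
python3 -m crank '[{"jaw":60,"x":0,"y":0,"z":0,"ax":0,"ay":0,"az":0},{"jaw":60,"x":0,"y":0,"z":0,"ax":0,"ay":0,"az":0},{"jaw":60,"x":0,"y":0,"z":-40,"ax":0,"ay":0,"az":0},{"jaw":100,"x":0,"y":0,"z":-50,"ax":0,"ay":0,"az":0},{"jaw":100,"x":0,"y":0,"z":-50,"ax":0,"ay":0,"az":0},{"jaw":100,"x":40,"y":1.2,"z":-20,"ax":0,"ay":0,"az":0},{"jaw":100,"x":40,"y":1.2,"z":0,"ax":0,"ay":0,"az":0},{"jaw":100,"x":40,"y":1.3,"z":0,"ax":0,"ay":0,"az":0},{"jaw":100,"x":40,"y":1.3,"z":0,"ax":0,"ay":0,"az":-8.9},{"jaw":100,"x":0,"y":0,"z":0,"ax":0,"ay":0,"az":0},{"jaw":100,"x":0,"y":0,"z":0,"ax":0,"ay":0,"az":0}]'
python3 -c "
from h import *
o,M=st();c,p,d=shot('wrist');W=cloud(c,d);save('w1',p);np.savez('w1.npz',p=p,W=W)
for lo,hi in [(.106,.12),(.09,.101),(.068,.085)]:
  m=((W[...,2]>lo)&(W[...,2]<hi)).astype(np.uint8)
  n,l,s,ce=cv2.connectedComponentsWithStats(m)
  for i in range(1,n):
    if s[i,4]>150:
      r=cv2.minAreaRect((W[l==i][:,:2]*1000).astype(np.float32));print(lo,np.round(ce[i]),s[i,4],np.round(r[0],1),np.round(r[1],1),round(r[2],1))
v=o['eef_pos'][:2]
"
```

```text
t: 8.55
eef_pos: [0.5935, 0.2035, 0.271]
tool_rot: [0.0, 0.662, 0.75, -0.0]
contact_force: [0.0, -0.1, -0.5]
gripper_width: 0.995
t 8.55 p [0.5935 0.2035 0.271 ] yawx 97.1 zax [-0.    -0.001 -1.   ] q [ 0.03  0.44 -0.63  1.6   0.27  1.2  -0.53] F [ 0.  -0.1 -0.5] w 0.995
0.106 [286. 183.] 2586 [593.4 208. ] [61.5 36.5] 8.9
0.09 [436.  60.] 1220 [716.1 331.4] [35.8 62.1] 18.2
0.09 [284.  41.] 588 [576.8 329. ] [63.3  5.5] 7.8
0.09 [285.  73.] 541 [581.2 305. ] [31.1 30.8] 6.9
0.09 [285. 100.] 422 [583.8 280.5] [62.4  4.3] 7.1
0.09 [286. 155.] 437 [590.3 232.1] [62.6  5.4] 7.4
0.09 [466. 208.] 1399 [771.1 201.6] [79.2 79.3] 39.5
0.09 [287. 206.] 368 [596.9 183.8] [62.9  5.3] 7.1
0.068 [416.  65.] 474 [700.2 326.7] [ 4.6 61. ] 15.9
0.068 [284.  47.] 222 [577.7 325.1] [63.1  3.6] 7.9
0.068 [540. 123.] 982 [833.  294.2] [ 40.7 125.3] 19.6
0.068 [285. 127.] 2379 [587.1 256.3] [62.2 35.8] 8.7
0.068 [423. 205.] 826 [745.1 196.8] [106.5  34.9] 68.9
0.068 [477. 215.] 800 [788.5 194.8] [71.6 37.7] 68.7
0.068 [202. 333.] 295 [518.4   7.1] [70.1  6.1] 28.2
0.068 [239. 342.] 183 [565.3  -0.6] [ 5.9 44.6] 26.9
0.068 [309. 347.] 276 [647.8   3.6] [ 6.2 70.4] 58.7
0.068 [273. 345.] 178 [602.    5.3] [31.7  5.5] 49.3
0.068 [181. 360.] 200 [498.7 -31.3] [ 5.2 34.5] 33.1
0.068 [208. 369.] 156 [529.4 -42.4] [42.   5.9] 28.3
```

View pics/w1.png

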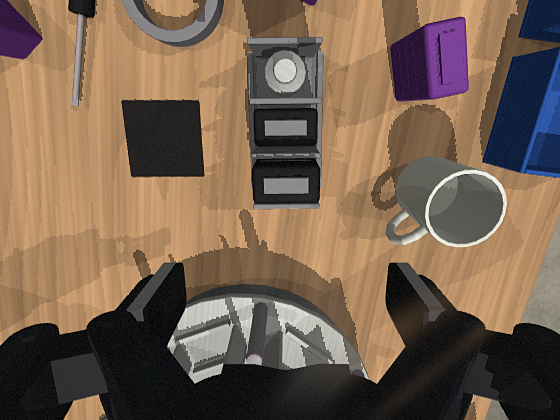

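The wrist view shows the tall pack nearest the carousel at px (286,183), with the short pack (285,127), canister (285,72) and mat (163,138). Going down on the tall pack.

```bash
python3 -m crank '[{"jaw":100,"x":3.0,"y":-0.8,"z":43,"ax":0,"ay":0,"az":-0.9},{"jaw":100,"x":0,"y":0,"z":43,"ax":0,"ay":0,"az":0},{"jaw":100,"x":0,"y":0,"z":43,"ax":0,"ay":0,"az":0},{"jaw":100,"x":0,"y":0,"z":43,"ax":0,"ay":0,"az":0},{"jaw":100,"x":0,"y":0,"z":43,"ax":0,"ay":0,"az":0},{"jaw":100,"x":0,"y":0,"z":0,"ax":0,"ay":0,"az":0},{"jaw":50,"x":0,"y":0,"z":0,"ax":0,"ay":0,"az":0},{"jaw":50,"x":0,"y":0,"z":0,"ax":0,"ay":0,"az":0},{"jaw":50,"x":0,"y":0,"z":0,"ax":0,"ay":0,"az":0},{"jaw":50,"x":0,"y":0,"z":0,"ax":0,"ay":0,"az":0},{"jaw":50,"x":0,"y":0,"z":0,"ax":0,"ay":0,"az":0}]' 40
python3 -c "
from h import *
o,M=st()"
```

```text
t: 9.98
eef_pos: [0.5936, 0.2074, 0.0587]
tool_rot: [0.001, 0.655, 0.755, 0.001]
contact_force: [-2.2, -1.7, 6.9]
gripper_width: 0.723
t 9.97 p [0.5936 0.2074 0.0587] yawx 98.1 zax [ 0.003  0.    -1.   ] q [-0.04  0.66 -0.54  1.77  0.45  0.83 -0.66] F [-2.2 -1.7  6.9] w 0.723
```

```bash
python3 -m crank '[{"jaw":50,"x":0,"y":0,"z":-15,"ax":0,"ay":0,"az":0},{"jaw":50,"x":0,"y":0,"z":-35,"ax":0,"ay":0,"az":0},{"jaw":50,"x":0,"y":0,"z":-35,"ax":0,"ay":0,"az":0},{"jaw":50,"x":0,"y":0,"z":-35,"ax":0,"ay":0,"az":0},{"jaw":50,"x":5.4,"y":-24.8,"z":0,"ax":0,"ay":0,"az":0},{"jaw":50,"x":5.6,"y":-24,"z":0,"ax":0,"ay":0,"az":0},{"jaw":50,"x":5.6,"y":-24,"z":0,"ax":0,"ay":0,"az":0},{"jaw":50,"x":5.6,"y":-24,"z":0,"ax":0,"ay":0,"az":0},{"jaw":50,"x":5.6,"y":-24,"z":0,"ax":0,"ay":0,"az":0},{"jaw":50,"x":5.6,"y":-24,"z":0,"ax":0,"ay":0,"az":0},{"jaw":50,"x":0,"y":0,"z":0,"ax":0,"ay":0,"az":0}]'
python3 -c "
from h import *
o,M=st();togo([.4455,.22,.056],M,o['eef_pos'])"
```

```text
t: 11.35
eef_pos: [0.4421, 0.22, 0.1769]
tool_rot: [0.0, 0.654, 0.756, -0.0]
contact_force: [1.0, -0.4, -5.0]
gripper_width: 0.725
t 11.35 p [0.4421 0.22   0.1769] yawx 98.3 zax [-0.    -0.001 -1.   ] q [ 0.    0.32 -0.7   2.    0.26  0.91 -0.69] F [ 1.  -0.4 -5. ] w 0.725
shift mm [ -0.4   3.4 120.9]
```

```bash
python3 -m crank '[{"jaw":50,"x":0,"y":3.4,"z":35,"ax":0,"ay":0,"az":0},{"jaw":50,"x":0,"y":0,"z":35,"ax":0,"ay":0,"az":0},{"jaw":50,"x":0,"y":0,"z":30,"ax":0,"ay":0,"az":0},{"jaw":50,"x":0,"y":0,"z":18,"ax":0,"ay":0,"az":0},{"jaw":50,"x":0,"y":0,"z":0,"ax":0,"ay":0,"az":0},{"jaw":50,"x":0,"y":0,"z":3,"ax":0,"ay":0,"az":0},{"jaw":50,"x":0,"y":0,"z":3,"ax":0,"ay":0,"az":0},{"jaw":50,"x":0,"y":0,"z":1,"ax":0,"ay":0,"az":0}]'
python3 -c "
from h import *
o,M=st()"
```

```text
t: 12.35
eef_pos: [0.4479, 0.2203, 0.0517]
tool_rot: [0.0, 0.655, 0.755, 0.0]
contact_force: [-0.1, -0.1, -5.5]
gripper_width: 0.723
t 12.35 p [0.4479 0.2203 0.0517] yawx 98.1 zax [ 0.001  0.    -1.   ] q [-0.11  0.52 -0.58  2.08  0.46  0.67 -0.85] F [-0.1 -0.1 -5.5] w 0.723
```

```bash
python3 -m crank '[{"jaw":50,"x":0,"y":0,"z":1.5,"ax":0,"ay":0,"az":0},{"jaw":50,"x":0,"y":0,"z":1,"ax":0,"ay":0,"az":0},{"jaw":50,"x":0,"y":0,"z":0,"ax":0,"ay":0,"az":0}]'
python3 -c "
from h import *
o,M=st()"
```

```text
t: 12.72
eef_pos: [0.4477, 0.2204, 0.0497]
tool_rot: [0.0, 0.655, 0.755, 0.0]
contact_force: [-3.1, -1.6, 6.8]
gripper_width: 0.718
t 12.72 p [0.4477 0.2204 0.0497] yawx 98.1 zax [ 0.001 -0.001 -1.   ] q [-0.11  0.52 -0.58  2.08  0.46  0.67 -0.86] F [-3.1 -1.6  6.8] w 0.718
```

Contact: the force turned to +6.8 N. I'll open, lift clear and turn 90° (az -90).

```bash
python3 -m crank '[{"jaw":85,"x":0,"y":0,"z":0,"ax":0,"ay":0,"az":0},{"jaw":100,"x":0,"y":0,"z":0,"ax":0,"ay":0,"az":0},{"jaw":100,"x":0,"y":0,"z":0,"ax":0,"ay":0,"az":0},{"jaw":100,"x":0,"y":0,"z":-30,"ax":0,"ay":0,"az":0},{"jaw":100,"x":0,"y":0,"z":-45,"ax":0,"ay":0,"az":0},{"jaw":100,"x":0,"y":0,"z":-45,"ax":0,"ay":0,"az":0},{"jaw":100,"x":0,"y":0,"z":-45,"ax":0,"ay":0,"az":0}]'
python3 -m crank '[{"jaw":100,"x":0,"y":0,"z":-10,"ax":0,"ay":0,"az":-9},{"jaw":100,"x":0,"y":0,"z":0,"ax":0,"ay":0,"az":-9},{"jaw":100,"x":0,"y":0,"z":0,"ax":0,"ay":0,"az":-9},{"jaw":100,"x":0,"y":0,"z":0,"ax":0,"ay":0,"az":-9},{"jaw":100,"x":0,"y":0,"z":0,"ax":0,"ay":0,"az":-9},{"jaw":100,"x":0,"y":0,"z":0,"ax":0,"ay":0,"az":-9},{"jaw":100,"x":0,"y":0,"z":0,"ax":0,"ay":0,"az":-9},{"jaw":100,"x":0,"y":0,"z":0,"ax":0,"ay":0,"az":-9},{"jaw":100,"x":0,"y":0,"z":0,"ax":0,"ay":0,"az":-9},{"jaw":100,"x":0,"y":0,"z":0,"ax":0,"ay":0,"az":-9},{"jaw":100,"x":0,"y":0,"z":0,"ax":0,"ay":0,"az":0}]'
python3 -c "
from h import *
o,M=st();c,p,d=shot('wrist');W=cloud(c,d);save('w2',p)
m=((W[...,2]>.09)&(W[...,2]<.12)&(W[...,0]<.53)&(abs(W[...,1]-.22)<.07)).astype(np.uint8)
n,l,s,ce=cv2.connectedComponentsWithStats(m)
for i in range(1,n):
    if s[i,4]>100:
      r=cv2.minAreaRect((W[l==i][:,:2]*1000).astype(np.float32));print(np.round(ce[i]),s[i,4],np.round(r[0],1),np.round(r[1],1),round(r[2],1),np.median(W[l==i][:,2]))
"
```

```text
t: 13.6
eef_pos: [0.4474, 0.2202, 0.2152]
tool_rot: [-0.0, 0.655, 0.755, 0.0]
contact_force: [0.7, -0.2, -0.5]
gripper_width: 1.0
t: 14.98
eef_pos: [0.4475, 0.2202, 0.2237]
tool_rot: [-0.0, -0.07, 0.998, 0.0]
contact_force: [-0.1, 0.4, -0.2]
gripper_width: 1.003
t 14.97 p [0.4475 0.2202 0.2237] yawx -172.0 zax [-0.  0. -1.] q [ 0.28  0.36 -1.03  1.93  0.36  1.05  0.8 ] F [-0.1  0.4 -0.2] w 1.003
[285. 196.] 3313 [447.4 220.7] [61.7 35.9] 9.0 0.10409674710832038
```

View pics/w2.png

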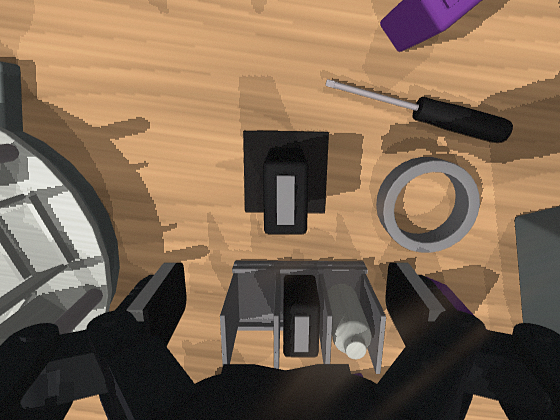

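The pack stands upright on the mat (px (285,196), centre (447.4,220.7), yaw about 8.5°). Regrasping across the thin sides.

```bash
python3 -m crank '[{"jaw":100,"x":0,"y":0,"z":42,"ax":0,"ay":0,"az":-0.5},{"jaw":100,"x":0,"y":0,"z":42,"ax":0,"ay":0,"az":0},{"jaw":100,"x":0,"y":0,"z":42,"ax":0,"ay":0,"az":0},{"jaw":100,"x":0,"y":0,"z":42,"ax":0,"ay":0,"az":0},{"jaw":100,"x":0,"y":0,"z":0,"ax":0,"ay":0,"az":0},{"jaw":20,"x":0,"y":0,"z":0,"ax":0,"ay":0,"az":0},{"jaw":20,"x":0,"y":0,"z":0,"ax":0,"ay":0,"az":0},{"jaw":20,"x":0,"y":0,"z":0,"ax":0,"ay":0,"az":0},{"jaw":20,"x":0,"y":0,"z":0,"ax":0,"ay":0,"az":0},{"jaw":20,"x":0,"y":0,"z":0,"ax":0,"ay":0,"az":0},{"jaw":20,"x":0,"y":0,"z":0,"ax":0,"ay":0,"az":0}]' 40
python3 -c "
from h import *
o,M=st()"
```

```text
t: 16.4
eef_pos: [0.4485, 0.2205, 0.0573]
tool_rot: [0.001, -0.075, 0.997, 0.0]
contact_force: [-0.4, -1.1, 7.8]
gripper_width: 0.418
t 16.4 p [0.4485 0.2205 0.0573] yawx -171.4 zax [ 0.002  0.    -1.   ] q [ 0.09  0.59 -0.84  2.06  0.64  0.77  0.56] F [-0.4 -1.1  7.8] w 0.418
```

```bash
python3 -m crank '[{"jaw":20,"x":0,"y":0,"z":-15,"ax":0,"ay":0,"az":0},{"jaw":20,"x":0,"y":0,"z":-35,"ax":0,"ay":0,"az":0},{"jaw":20,"x":0,"y":0,"z":-45,"ax":0,"ay":0,"az":0},{"jaw":20,"x":0,"y":0,"z":-45,"ax":0,"ay":0,"az":0},{"jaw":20,"x":0,"y":0,"z":-45,"ax":0,"ay":0,"az":0},{"jaw":20,"x":0,"y":0,"z":0,"ax":0,"ay":0,"az":0}]'
python3 -c "
from h import *
o,M=st();p,W=car();save('t4',p)
m=((W[...,2]>.139)&(W[...,2]<.147)&(np.hypot(W[...,0]-C[0],W[...,1]-C[1])<.15)).astype(np.uint8)
n,l,s,ce=cv2.connectedComponentsWithStats(m)
for i in range(1,n):
    if s[i,4]>8:
      r=cv2.minAreaRect((W[l==i][:,:2]*1000).astype(np.float32));print(np.round(ce[i]),s[i,4],np.round(r[0],1),np.round(r[1],1),round(r[2],1))
cv2.imwrite('pics/t4.png',cv2.cvtColor(cv2.resize(p[110:300,180:400],(660,570)),cv2.COLOR_RGB2BGR))
"
```

```text
t: 17.15
eef_pos: [0.4487, 0.2216, 0.2444]
tool_rot: [0.003, -0.075, 0.997, 0.001]
contact_force: [0.3, 0.6, -4.4]
gripper_width: 0.417
t 17.15 p [0.4487 0.2216 0.2444] yawx -171.4 zax [ 0.006  0.002 -1.   ] q [ 0.3   0.34 -1.06  1.9   0.33  1.09  0.83] F [ 0.3  0.6 -4.4] w 0.417
post dir 29.0 carousel mod60 0.3
post dir 328.4 carousel mod60 59.7
post dir 88.1 carousel mod60 59.4
post dir 268.4 carousel mod60 59.7
post dir 148.3 carousel mod60 59.6
post dir 208.5 carousel mod60 59.8
[289. 151.] 28 [686.5 -74.4] [ 4.8 34.2] 89.8
[320. 153.] 31 [ 684.1 -149.3] [ 4.8 32.2] 89.1
[274. 158.] 31 [667.7 -39.5] [32.6  5.3] 57.0
[334. 162.] 25 [ 663.5 -183.4] [ 4.9 32.5] 28.1
[257. 184.] 27 [603.5  -1.6] [31.5  5.3] 57.8
[349. 189.] 26 [ 598.2 -219.8] [ 5.1 32. ] 29.0
[257. 200.] 34 [5.64e+02 5.00e-01] [ 5.1 33. ] 27.9
[348. 205.] 33 [ 558.1 -217.4] [32.5  5.4] 57.6
[271. 229.] 31 [498.  -34.7] [ 5.1 32.5] 28.5
[332. 232.] 35 [ 495.7 -180.4] [32.6  9.6] 59.6
[285. 238.] 28 [476.5 -69.2] [32.7  4.7] 0.6
[316. 240.] 23 [ 475.  -143.4] [30.6  2.8] 1.0
```

View pics/t4.png

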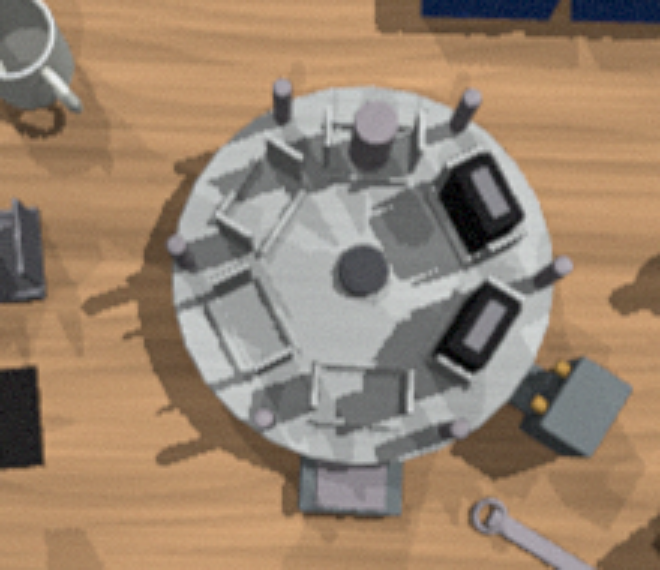

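Nest 3 is empty at the apron (crop px (362,390)). The dummy is opposite at (375,130) and the fixed packs are at (482,200) and (480,328). Nest centre is about (475.7,-106.3). Carrying the pack over.

```bash
python3 -m crank '[{"jaw":20,"x":2.5,"y":-36.5,"z":-10,"ax":0,"ay":0,"az":0},{"jaw":20,"x":2.5,"y":-36.5,"z":0,"ax":0,"ay":0,"az":0},{"jaw":20,"x":2.5,"y":-36.5,"z":0,"ax":0,"ay":0,"az":0},{"jaw":20,"x":2.5,"y":-36.5,"z":0,"ax":0,"ay":0,"az":0},{"jaw":20,"x":2.5,"y":-36.5,"z":0,"ax":0,"ay":0,"az":0},{"jaw":20,"x":2.5,"y":-36.5,"z":0,"ax":0,"ay":0,"az":0},{"jaw":20,"x":2.5,"y":-36.5,"z":0,"ax":0,"ay":0,"az":0},{"jaw":20,"x":2.5,"y":-36.5,"z":0,"ax":0,"ay":0,"az":0},{"jaw":20,"x":2.5,"y":-36.5,"z":0,"ax":0,"ay":0,"az":0},{"jaw":20,"x":0,"y":0,"z":0,"ax":0,"ay":0,"az":0}]'
python3 -m crank '[{"jaw":20,"x":0,"y":0,"z":0,"ax":0,"ay":0,"az":10},{"jaw":20,"x":0,"y":0,"z":0,"ax":0,"ay":0,"az":10},{"jaw":20,"x":0,"y":0,"z":0,"ax":0,"ay":0,"az":10},{"jaw":20,"x":0,"y":0,"z":0,"ax":0,"ay":0,"az":10},{"jaw":20,"x":0,"y":0,"z":0,"ax":0,"ay":0,"az":10},{"jaw":20,"x":0,"y":0,"z":0,"ax":0,"ay":0,"az":10},{"jaw":20,"x":0,"y":0,"z":0,"ax":0,"ay":0,"az":10},{"jaw":20,"x":0,"y":0,"z":0,"ax":0,"ay":0,"az":10},{"jaw":20,"x":0,"y":0,"z":0,"ax":0,"ay":0,"az":10},{"jaw":20,"x":0,"y":0,"z":0,"ax":0,"ay":0,"az":10},{"jaw":20,"x":0,"y":0,"z":0,"ax":0,"ay":0,"az":0}]'
python3 -c "
from h import *
o,M=st();togo([.4756,-.1063,.12],M,o['eef_pos']);c,p,d=shot('wrist');W=cloud(c,d);save('w3',p)
for nm,lo,hi in [('cheek',.139,.147),('post',.147,.154),('pack',.156,.165),('held',.17,.32)]:
  m=((W[...,2]>lo)&(W[...,2]<hi)&(np.hypot(W[...,0]-C[0],W[...,1]-C[1])<.2)).astype(np.uint8)
  n,l,s,ce=cv2.connectedComponentsWithStats(m)
  for i in range(1,n):
    if s[i,4]>50:
      r=cv2.minAreaRect((W[l==i][:,:2]*1000).astype(np.float32));print(nm,np.round(ce[i]),s[i,4],np.round(r[0],1),np.round(r[1],1),round(r[2],1))
"
```

```text
t: 18.45
eef_pos: [0.4728, -0.1114, 0.2487]
tool_rot: [-0.002, -0.072, 0.997, 0.0]
contact_force: [-0.1, -0.4, -5.1]
gripper_width: 0.418
t: 19.82
eef_pos: [0.4735, -0.1069, 0.2496]
tool_rot: [-0.001, 0.714, 0.7, -0.001]
contact_force: [-0.1, 0.3, -4.2]
gripper_width: 0.416
t 19.82 p [ 0.4735 -0.1069  0.2496] yawx 88.8 zax [-0.003  0.001 -1.   ] q [ 0.69  0.21 -0.68  1.94  0.15  1.05 -0.07] F [-0.1  0.3 -4.2] w 0.416
shift mm [  0.5   2.5 129.5]
cheek [414.  45.] 549 [562.4   3.1] [ 5.7 33.9] 28.7
cheek [474.  45.] 566 [602.4   2. ] [33.9  5.6] 58.5
cheek [316. 103.] 358 [496.8 -32.6] [ 5.1 33.8] 28.3
cheek [550. 113.] 361 [663.9 -40.3] [26.5  6.8] 62.1
cheek [288. 152.] 348 [476.2 -66.5] [ 4.9 33.5] 88.7
cheek [553. 154.] 88 [672.6 -71.7] [4.9 8.7] 88.7
cheek [544. 199.] 326 [ 672.3 -107.9] [32.7 11.8] 81.3
cheek [544. 248.] 263 [ 678.8 -146.5] [ 5.4 25.6] 88.0
cheek [517. 285.] 268 [ 662.6 -180.8] [ 5.8 34.4] 30.7
cheek [471. 289.] 430 [ 623.8 -182.1] [54.3  2.8] 28.0
post [248.  96.] 427 [449.5 -27.2] [15.4 15.1] 38.1
post [550. 204.] 276 [ 671.  -109.6] [30.8  9.6] 89.7
post [477. 293.] 414 [ 624.9 -181.6] [51.7  3.2] 28.1
post [401. 375.] 53 [ 570.6 -261.3] [ 4.4 13. ] 26.1
pack [556. 212.] 187 [ 669.3 -112.6] [ 6.2 24.5] 10.6
pack [495. 311.] 2176 [ 634.6 -195.6] [51.5 36.3] 27.2
held [286. 307.] 37311 [473.9 -97.7] [ 49.  113.6] 89.4
```

View pics/w3.png

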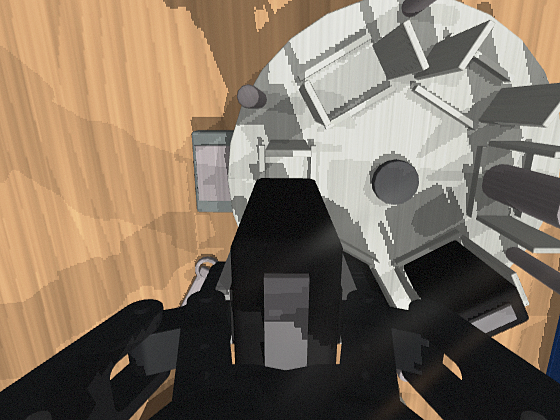

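The wrist view shows the pack over the nest, with the near cheek at px (288,152), i.e. (476.2,-66.5). So nest y is about -104 (top camera: -106). My target is TCP (.476,-.105). Lowering in stages.

```bash
python3 -m crank '[{"jaw":20,"x":1.9,"y":2.5,"z":20,"ax":0,"ay":0,"az":0},{"jaw":20,"x":0,"y":0,"z":20,"ax":0,"ay":0,"az":0},{"jaw":20,"x":0,"y":0,"z":10,"ax":0,"ay":0,"az":0},{"jaw":20,"x":0,"y":0,"z":10,"ax":0,"ay":0,"az":0},{"jaw":20,"x":0,"y":0,"z":10,"ax":0,"ay":0,"az":0},{"jaw":20,"x":0,"y":0,"z":0,"ax":0,"ay":0,"az":0}]'
python3 -c "
from h import *
o,M=st();togo([.476,-.105,.1143],M,o['eef_pos'])"
```

```text
t: 20.62
eef_pos: [0.4767, -0.106, 0.1802]
tool_rot: [-0.001, 0.715, 0.699, -0.0]
contact_force: [-0.4, -0.3, -5.1]
gripper_width: 0.415
t 20.62 p [ 0.4767 -0.106   0.1802] yawx 88.7 zax [-0.001  0.    -1.   ] q [ 0.65  0.3  -0.66  2.01  0.23  0.91 -0.15] F [-0.4 -0.3 -5.1] w 0.415
shift mm [ 1.  -0.6 65.9]
```

```bash
python3 -m crank '[{"jaw":20,"x":1,"y":-0.6,"z":10,"ax":0,"ay":0,"az":0},{"jaw":20,"x":0,"y":0,"z":12,"ax":0,"ay":0,"az":0},{"jaw":20,"x":0,"y":0,"z":12,"ax":0,"ay":0,"az":0},{"jaw":20,"x":0,"y":0,"z":10,"ax":0,"ay":0,"az":0},{"jaw":20,"x":0,"y":0,"z":8,"ax":0,"ay":0,"az":0},{"jaw":20,"x":0,"y":0,"z":0,"ax":0,"ay":0,"az":0}]'
python3 -c "
from h import *
o,M=st();togo([.476,-.105,.1143],M,o['eef_pos'])"
```

```text
t: 21.38
eef_pos: [0.4761, -0.1049, 0.1281]
tool_rot: [-0.001, 0.715, 0.699, -0.0]
contact_force: [-0.2, 0.7, -5.2]
gripper_width: 0.415
t 21.38 p [ 0.4761 -0.1049  0.1281] yawx 88.6 zax [-0.001  0.    -1.   ] q [ 0.61  0.37 -0.63  2.06  0.3   0.8  -0.22] F [-0.2  0.7 -5.2] w 0.415
shift mm [-0.1 -0.1 13.8]
```

```bash
python3 -m crank '[{"jaw":20,"x":0,"y":0,"z":5,"ax":0,"ay":0,"az":0},{"jaw":20,"x":0,"y":0,"z":4,"ax":0,"ay":0,"az":0},{"jaw":20,"x":0,"y":0,"z":2.5,"ax":0,"ay":0,"az":0},{"jaw":20,"x":0,"y":0,"z":1.5,"ax":0,"ay":0,"az":0},{"jaw":20,"x":0,"y":0,"z":0,"ax":0,"ay":0,"az":0}]'
python3 -c "
from h import *
o,M=st();togo([.476,-.105,.1143],M,o['eef_pos'])"
```

```text
t: 22.0
eef_pos: [0.4765, -0.105, 0.1158]
tool_rot: [-0.0, 0.716, 0.699, 0.0]
contact_force: [-0.1, 0.2, -4.4]
gripper_width: 0.423
t 22.0 p [ 0.4765 -0.105   0.1158] yawx 88.6 zax [-0.  0. -1.] q [ 0.6   0.39 -0.62  2.07  0.32  0.77 -0.23] F [-0.1  0.2 -4.4] w 0.423
shift mm [-0.  -0.5  1.5]
```

```bash
python3 -m crank '[{"jaw":20,"x":0,"y":0,"z":1.2,"ax":0,"ay":0,"az":0},{"jaw":20,"x":0,"y":0,"z":1,"ax":0,"ay":0,"az":0},{"jaw":20,"x":0,"y":0,"z":0,"ax":0,"ay":0,"az":0}]'
python3 -c "
from h import *
o,M=st()"
```

```text
t: 22.38
eef_pos: [0.4767, -0.105, 0.1143]
tool_rot: [0.0, 0.716, 0.699, -0.0]
contact_force: [-3.0, 0.4, 4.4]
gripper_width: 0.415
t 22.38 p [ 0.4767 -0.105   0.1143] yawx 88.6 zax [ 0.    -0.001 -1.   ] q [ 0.6   0.4  -0.61  2.07  0.33  0.77 -0.24] F [-3.   0.4  4.4] w 0.415
```

Seated (force reversed, TCP z as predicted). I'll release, lift, and move to above the post at 28.7°.

```bash
python3 -m crank '[{"jaw":60,"x":0,"y":0,"z":0,"ax":0,"ay":0,"az":0},{"jaw":85,"x":0,"y":0,"z":0,"ax":0,"ay":0,"az":0},{"jaw":85,"x":0,"y":0,"z":0,"ax":0,"ay":0,"az":0},{"jaw":85,"x":0,"y":0,"z":-20,"ax":0,"ay":0,"az":0},{"jaw":85,"x":0,"y":0,"z":-40,"ax":0,"ay":0,"az":0},{"jaw":100,"x":0,"y":0,"z":-40,"ax":0,"ay":0,"az":0},{"jaw":100,"x":0,"y":0,"z":-40,"ax":0,"ay":0,"az":0},{"jaw":100,"x":0,"y":0,"z":0,"ax":0,"ay":0,"az":0}]'
python3 -m crank '[{"jaw":100,"x":11,"y":33.7,"z":0,"ax":0,"ay":0,"az":0},{"jaw":100,"x":11,"y":33.7,"z":0,"ax":0,"ay":0,"az":0},{"jaw":100,"x":11,"y":33.7,"z":0,"ax":0,"ay":0,"az":0},{"jaw":100,"x":11,"y":33.7,"z":0,"ax":0,"ay":0,"az":0},{"jaw":100,"x":11,"y":33.7,"z":0,"ax":0,"ay":0,"az":0},{"jaw":100,"x":11,"y":33.7,"z":0,"ax":0,"ay":0,"az":0},{"jaw":100,"x":11,"y":33.7,"z":0,"ax":0,"ay":0,"az":0}]'
python3 -m crank '[{"jaw":100,"x":0,"y":0,"z":0,"ax":0,"ay":0,"az":10},{"jaw":100,"x":0,"y":0,"z":0,"ax":0,"ay":0,"az":10},{"jaw":100,"x":0,"y":0,"z":0,"ax":0,"ay":0,"az":10},{"jaw":100,"x":0,"y":0,"z":0,"ax":0,"ay":0,"az":10},{"jaw":100,"x":0,"y":0,"z":0,"ax":0,"ay":0,"az":10},{"jaw":100,"x":0,"y":0,"z":0,"ax":0,"ay":0,"az":10},{"jaw":100,"x":0,"y":0,"z":0,"ax":0,"ay":0,"az":0}]'
cat > chk.py <<'E'
from h import *
o,M=st();togo([.7145,-.034,.112],M,o['eef_pos']);p,W=car()
for nm,lo,hi in [('pack',.152,.17)]:
  m=((W[...,2]>lo)&(W[...,2]<hi)&(np.hypot(W[...,0]-C[0],W[...,1]-C[1])<.15)).astype(np.uint8)
  n,l,s,ce=cv2.connectedComponentsWithStats(m)
  for i in range(1,n):
    if s[i,4]>60:
      r=cv2.minAreaRect((W[l==i][:,:2]*1000).astype(np.float32));v=np.array(r[0])/1000-C
      print(nm,np.round(ce[i]),s[i,4],np.round(r[0],1),np.round(r[1],1),round(r[2],1),'z',np.round(np.median(W[l==i][:,2]),3),'dir',round(np.degrees(np.arctan2(v[1],v[0]))%360,1),np.round(np.hypot(*v),4))
import sys; cv2.imwrite('pics/%s.png'%sys.argv[1],cv2.cvtColor(cv2.resize(p[110:300,180:400],(660,570)),cv2.COLOR_RGB2BGR))
E
python3 chk.py t5
```

```text
t: 23.38
eef_pos: [0.4786, -0.1051, 0.2567]
tool_rot: [0.003, 0.716, 0.698, 0.002]
contact_force: [-0.3, -0.5, -0.8]
gripper_width: 1.003
t: 24.25
eef_pos: [0.7149, -0.0335, 0.2519]
tool_rot: [-0.001, 0.716, 0.699, -0.001]
contact_force: [-0.0, 0.0, -0.5]
gripper_width: 1.003
t: 25.12
eef_pos: [0.7138, -0.0336, 0.2523]
tool_rot: [0.0, 0.969, 0.248, -0.001]
contact_force: [0.2, 0.7, -0.6]
gripper_width: 1.002
t 25.12 p [ 0.7138 -0.0336  0.2523] yawx 28.7 zax [-0.002 -0.001 -1.   ] q [ 0.22  0.56 -0.4   1.4   0.23  1.23 -1.27] F [ 0.2  0.7 -0.6] w 1.002
shift mm [  0.7   0.7 140.3]
post dir 328.4 carousel mod60 59.7
post dir 88.4 carousel mod60 59.7
post dir 268.3 carousel mod60 59.6
post dir 148.1 carousel mod60 59.4
pack [345. 174.] 275 [ 632.6 -207.9] [64.2 29.7] 16.8 z 0.161 dir 297.8 0.1118
```

Run:
```python
from h import *
for nm in ['side','wrist']:
    c,p,d=shot(nm);W=cloud(c,d)
    k=(np.abs(W[...,0]-.476)<.035)&(np.abs(W[...,1]+.105)<.055)&(W[...,2]>.15)&(W[...,2]<.25)
    q=W[k]; print(nm,k.sum()); 
    if k.sum()>20: print(np.round(np.percentile(q,[2,50,98],axis=0),3), cv2.minAreaRect((q[:,:2]*1000).astype(np.float32)))
```

```text
side 172
[[ 0.457 -0.129  0.15 ]
 [ 0.472 -0.092  0.16 ]
 [ 0.491 -0.071  0.165]] ((475.0389404296875, -99.93222045898438), (63.27153015136719, 35.74216079711914), 87.28803253173828)
wrist 0
```

The pack top reads z=0.160 in the nest, so it is fully seated. Now capture the post and turn 60°.

```bash
python3 -m crank '[{"jaw":100,"x":0.7,"y":0.7,"z":47,"ax":0,"ay":0,"az":0},{"jaw":100,"x":0,"y":0,"z":47,"ax":0,"ay":0,"az":0},{"jaw":100,"x":0,"y":0,"z":46,"ax":0,"ay":0,"az":0},{"jaw":28,"x":0,"y":0,"z":0,"ax":0,"ay":0,"az":0},{"jaw":28,"x":0,"y":0,"z":0,"ax":0,"ay":0,"az":0},{"jaw":28,"x":0,"y":0,"z":0,"ax":0,"ay":0,"az":0},{"jaw":28,"x":0,"y":0,"z":0,"ax":0,"ay":0,"az":0}]'
python3 -m crank '[{"jaw":28,"x":-0.7,"y":-10,"z":0,"ax":0,"ay":0,"az":-3.7},{"jaw":28,"x":-1.3,"y":-19.7,"z":0,"ax":0,"ay":0,"az":-7.4},{"jaw":28,"x":-1.3,"y":-19.7,"z":0,"ax":0,"ay":0,"az":-7.4},{"jaw":28,"x":-1.3,"y":-19.7,"z":0,"ax":0,"ay":0,"az":-7.4},{"jaw":28,"x":-1.3,"y":-19.7,"z":0,"ax":0,"ay":0,"az":-7.4},{"jaw":28,"x":-1.3,"y":-19.7,"z":0,"ax":0,"ay":0,"az":-7.4},{"jaw":28,"x":-1.3,"y":-19.7,"z":0,"ax":0,"ay":0,"az":-7.4},{"jaw":28,"x":-1.3,"y":-19.7,"z":0,"ax":0,"ay":0,"az":-7.4},{"jaw":28,"x":-0.7,"y":-10,"z":0,"ax":0,"ay":0,"az":-3.7},{"jaw":28,"x":0,"y":0,"z":0,"ax":0,"ay":0,"az":0},{"jaw":28,"x":0,"y":0,"z":0,"ax":0,"ay":0,"az":0},{"jaw":28,"x":0,"y":0,"z":0,"ax":0,"ay":0,"az":0}]'
python3 chk.py t6;python3 -c "
from h import *
v=readout.get_obs()['eef_pos'][:2]-C;print(np.degrees(np.arctan2(v[1],v[0])),np.hypot(*v))"
```

```text
t: 26.15
eef_pos: [0.7162, -0.034, 0.1156]
tool_rot: [0.0, 0.969, 0.247, 0.001]
contact_force: [0.4, 0.1, 0.4]
gripper_width: 0.284
t: 27.65
eef_pos: [0.5867, 0.0449, 0.1138]
tool_rot: [0.0, 0.721, 0.693, 0.0]
contact_force: [0.1, 0.3, 0.5]
gripper_width: 0.278
t 27.65 p [0.5867 0.0449 0.1138] yawx 87.8 zax [ 0.001  0.    -1.   ] q [ 0.32  0.56 -0.66  1.83  0.43  0.9  -0.59] F [0.1 0.3 0.5] w 0.278
shift mm [-73.9 130.8   1.9]
post dir 28.2 carousel mod60 59.5
post dir 328.5 carousel mod60 59.8
post dir 268.4 carousel mod60 59.7
post dir 208.5 carousel mod60 59.8
pack [305. 150.] 388 [ 686.  -112.1] [61.9 36.9] 87.3 z 0.161 dir 358.3 0.1056
pack [342. 174.] 397 [ 630.5 -201.4] [61.  36.6] 29.3 z 0.161 dir 298.4 0.105
pack [267. 169.] 144 [637.6 -23.8] [34.2 25.7] 28.4 z 0.16 dir 56.2 0.1026
pack [340. 218.] 408 [ 525.8 -196.3] [36. 62.] 57.6 z 0.16 dir 237.9 0.103
87.74360632150857 0.15412717713258645
```

Click 4 holds and the pack is at direction 237.9°. Opening, lifting away, final check.

```bash
python3 -m crank '[{"jaw":60,"x":0,"y":0,"z":0,"ax":0,"ay":0,"az":0},{"jaw":60,"x":0,"y":0,"z":0,"ax":0,"ay":0,"az":0},{"jaw":60,"x":0,"y":0,"z":-40,"ax":0,"ay":0,"az":0},{"jaw":60,"x":0,"y":0,"z":-50,"ax":0,"ay":0,"az":0},{"jaw":60,"x":0,"y":0,"z":-50,"ax":0,"ay":0,"az":0},{"jaw":60,"x":40,"y":0,"z":-20,"ax":0,"ay":0,"az":0},{"jaw":60,"x":40,"y":0,"z":0,"ax":0,"ay":0,"az":0},{"jaw":60,"x":0,"y":0,"z":0,"ax":0,"ay":0,"az":0},{"jaw":60,"x":0,"y":0,"z":0,"ax":0,"ay":0,"az":0},{"jaw":60,"x":0,"y":0,"z":0,"ax":0,"ay":0,"az":0}]'
python3 chk.py t7
```

```text
t: 28.95
eef_pos: [0.5892, 0.1234, 0.2732]
tool_rot: [0.0, 0.721, 0.693, -0.0]
contact_force: [-0.3, 0.3, -0.8]
gripper_width: 0.597
t 28.95 p [0.5892 0.1234 0.2732] yawx 87.7 zax [-0.001 -0.001 -1.   ] q [ 0.26  0.42 -0.76  1.65  0.3   1.2  -0.61] F [-0.3  0.3 -0.8] w 0.597
shift mm [-152.2  131.5  161.2]
post dir 28.2 carousel mod60 59.5
post dir 328.5 carousel mod60 59.8
post dir 88.4 carousel mod60 59.7
post dir 268.7 carousel mod60 60.0
post dir 148.2 carousel mod60 59.5
post dir 208.5 carousel mod60 59.8
pack [305. 150.] 390 [ 686.  -111.9] [61.8 36.9] 88.6 z 0.16 dir 358.4 0.1055
pack [342. 174.] 399 [ 630.3 -201.3] [60.6 36.2] 29.3 z 0.161 dir 298.4 0.1048
pack [266. 170.] 182 [634.9 -20.5] [33.7 33.1] 1.5 z 0.16 dir 58.4 0.1039
pack [340. 218.] 406 [ 525.9 -196.3] [36.  61.5] 58.4 z 0.16 dir 238.0 0.103
```

View pics/t7.png

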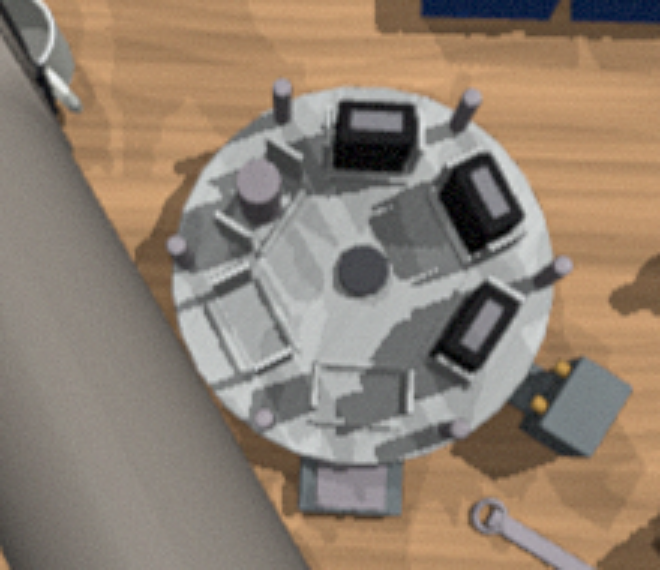

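The crop shows the tall pack at px (480,328) standing in its nest before the pillar (572,405). The dummy is at (258,190) and the fixed packs at (375,135) and (482,200). The arm is clear, so I'm handing in.

```bash
python3 -c "
from station import ticket
print(ticket.hand_in())"
```

```text
the job is handed in; nothing more can be done
None
```

I turned the carousel anticlockwise with one of its posts, resting at click 2, then letting go at click 3. I stood the tall pack on the mat, regrasped it across its thin sides and lowered it into nest 3. One more click brought it to the test pillar, and I let go and handed in at about 29 s.

**Last checks:**
- **Carousel:** it sits at click 4 within about 0.5°.
- **Pack:** its top is at z = 0.160 m, direction 238.0° (expected about 238.7°), radius 103 mm (nominal 105 mm).
- **Gripper:** it was clear of everything, with no contact force.

**What disagreed or was not checked:**
- **Start angle:** the carousel began at about 32° (0.56 rad), between clicks, although the description says click 0 or 1.
- **Cameras:** the top and wrist cameras differed by about 2.5 mm in y. I aimed between the two, and the pack went in without side force.
- **Bystanders:** I did not measure their final positions. I saw no sign that they had been touched.

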